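# Strip a clamp off its stud and lay the parts out

## Robot

A 7-joint arm with a two-finger parallel gripper is mounted at the origin on the work surface. World frame = base frame: x ahead of the robot, y to its left, z up, the work surface at z = 0. Lengths are in m, angles in rad, forces in N, time in s.
With the tool pointing down it reaches from about 0.4 to 0.875 m from the base axis. Payload 6.5 kg.
Tool frame: the origin (TCP) lies midway between the tips of the shut fingers; the grasp point (between the pads) lies 19 mm behind it; z points along the fingers, y is the line along which they close (so a half turn about z gives the same grasp; the last joint's range is limited). The gripper opens to 88 mm and grips with 3 to 60 N. Pads are 18 mm wide; open, the fingers measure 123 mm over their backs; the gripper's body (75 mm by 187 mm) begins 45 mm behind the grasp point.
Start: joints at [1.121, 0.536, -0.004, 1.538, 0.003, 1.067, -0.071], TCP at [0.243, -0.603, 0.239] pointing down, gripper open.
Joint ranges: [-2.7, 2.7], [-0.37, 2.16], [-1.27, 1.26], [0.24, 2.4], [-1.31, 4.45], [0.19, 1.91], [-2.76, 2.76]. Speed limits (rad/s): [2.39, 2.39, 3.14, 3.14, 3.14, 3.14, 3.14].

## Interface

Orientations are given as a unit quaternion [w, x, y, z].
In Python, from cell import read_state, grab_frame, sign_off gives the robot as it stands.
- The arm moves only by the tool servo_tool, never from a script. Its argument "targets" is a list of rows, each an object of numbers: "dx", "dy", "dz": the shift along the world's x, y, z in cm; "yaw": the turn about the world's z in rad. In form: [{"dx": .., "dy": .., "dz": .., "yaw": ..}, ...]. A call has 1 to 8 rows; each row is the pose to reach, as a shift and turn from the pose commanded when the call began; what a row does not reach only later rows make up. A row lasts 1/12 s, in which the tool goes at most 41.7 mm and 7.16 degrees, less where a joint would pass 70% of its speed; a pose out of reach is approached as far as the arm can. A call with a gripper value outside its range is refused whole. "grip" is the finger opening in cm, from 0 to 8.81, set as the call begins (left out, the last holds). The fingers move at their own pace and stop on an object; "newtons" is the grip in N (left out, the last holds). Time passes only in rows, so rows that repeat a pose let the fingers close. It gives the time, the measured TCP pose, the force, the opening and the grip force at its end, in the units of the state.
- read_state(): the state, without advancing time (a new reading comes with each control period).
- grab_frame(name): name is "scene" or "side" or "wrist"; returns a dict with "color" (384x512x3 uint8, blue, green, red), "vfov" (degrees; the focal length in pixels is half the picture's height over the tangent of half this angle, whatever the lens; pixels are square), "cx", "cy" (the principal point, pixels), "position" and "orientation" of the camera in the world. Camera axes: x right, y down, z forward; pixel columns grow to the right and rows downward; lengths in m; the calibration is good to about 2 mm. A picture is of the moment at which its call begins. There is no depth.
- sign_off(): hands the job in; it is judged then, once.
The state is a dict: "t": time; "joint_positions": joint angles; "joint_velocities": joint speeds; "joint_torque": joint torques, N m; "tool_pos": TCP position; "ee_rot": TCP orientation; "contact_force": force on the tool from outside, world axes, zero at the start; "ft_torque": the same for the moment, N m; "finger_gap": finger opening in m; "grip_force": force on a finger pad.
Only numpy, scipy, OpenCV 4.12 (cv2) and the standard library are available. Lean on these libraries where they do the work, as an engineer would, in place of code of your own. Each camera call takes 0.05 s, during which the arm holds its last target. There are 200 camera calls.

## Task

Strip the clamp off the stud and lay it out, finishing each part before touching the next: first the wing nut, flat in the middle of the saucer, then the brass spacer, flat on the bench halfway between the steel bowl and the grey beaker, then the bracket, base down on the bench directly left of the saucer as the robot sees it, level with the saucer's middle, about 3 cm clear of its rim and pointing straight away from the robot. Last, set the knobbed steel cap centrally on top of the spacer. Do not knock over the dropper bottle.

Things in the scene. Friction and masses are not known exactly. Their poses are not given: they have to be found in the camera images.
- nut_mid (a point): Steel wing nut, top part on the stud, unscrewed: lifts straight off. Round hub 25 mm wide, 14 high, 15 bore; two 5 mm thick wings, 58 mm tip to tip, rising to about 23 mm above the underside. Point: the hub's centre, 7 mm above the underside. x along the wings (start: within 30 deg of the bracket's length), y across them (grip the hub so), z up. Underside 80 mm above the bench at the start. 50 g.
- spacer_mid (a point): Brass spacer ring, 42 mm diameter, 20 mm high, 15 mm bore, under the nut on the stud. Point: its centre, 10 mm above the underside; z along its axis. Underside 60 mm above the bench at the start, on the bracket, which is narrower than the ring: fingers closing across the bracket's width pass its sides. About 100 g.
- bracket_mid (a point): Aluminium bracket, lowest part on the stud: flat bar 100 x 32 x 8 mm (length, width, thickness), 15 mm hole in the middle, a 5 mm thick lip at each end (110 mm overall) up to 16 mm above the underside. Gripped across its width. Point: middle of the bar, 4 mm above the underside; x along the length, y across, z up. Underside 52 mm above the bench at the start. About 120 g.
- cap_mid (a point): Loose steel cap standing on the bench: a round flange 46 mm in diameter and 7 mm thick with a plain round knob 22 mm in diameter on top of it, 30 mm high in all. This point is on its axis, 15 mm above its underside; z up. Gripped by the knob. About 90 g.
- stand: Fixed cleaning stand: square base 90 x 90 x 12 mm, a round post 26 mm in diameter up to 52 mm above the bench, and on it a plain 10 mm stud up to 98 mm above the bench, which carries bracket, spacer and wing nut. The origin is at bench level on the stud's axis; z up.
- saucer: Fixed round blue-glazed saucer, 110 mm in diameter at the rim, 12 mm high, flat inner floor 74 mm in diameter, 4 mm above the bench. The origin is at bench level on its axis; its x always points straight away from the robot (world x) and its y to the robot's left (world y).
- bowl: Fixed round steel bowl, 90 mm in diameter, 45 mm high. The origin is at bench level on its axis; its x points towards the beaker's centre.
- beaker: Fixed round grey plastic beaker, 72 mm in diameter, 75 mm high, 215 to 225 mm from the bowl (centre to centre). The origin is at bench level on its axis.
- dropper: Loose small white dropper bottle, 32 mm in diameter, 65 mm high, standing upright beyond the stand. Not part of the job. The origin is at the centre of its underside; z up.
Things that resemble listed ones, but are neither listed nor needed, are in the scene too. Leave any turquoise look-alike of the part that bears cap_mid alone.

How it is judged:
By the outcome, as a careful person would: the job done as asked, in the order asked, and still so for the second after the job is handed in, with the robot touching nothing.
It also fails if it takes over 106 s, if anything falls off the work surface, if the arm or the gripper's body presses on something with over 40 N, if the wrist force passes 120 N, or if a joint passes its speed limit or range.

## Working session

There is one attempt and no reset: what is moved stays moved. The work goes in short steps, Python scripts to look and compute and a tool call to move; the robot and the scene stay as the last step left them, time stands still between calls to the robot, and variables do not carry over. Pictures are saved under pics/ and viewed, at most 17 in all, crops included, and the job is handed in when it is done.

Besides the shell and the picture viewer there is one more tool, called as name([rows], argument=value, ...), one row to a line, values as JSON. servo_tool: Moves the arm, as the interface text tells. Its arguments: {"type":"object","properties":{"targets":{"type":"array"},"grip":{"type":"number"},"newtons":{"type":"number"}},"required":["targets"]}

```bash
mkdir -p pics; cat > h.py <<'E'
import numpy as np, cv2, json, pickle
from scipy.spatial.transform import Rotation as R
from cell import read_state, grab_frame, sign_off
def snap(cam,name):
    f=grab_frame(cam); pickle.dump(f,open(f'pics/{name}.pkl','wb')); cv2.imwrite(f'pics/{name}.png',f['color']); return f
def load(name): return pickle.load(open(f'pics/{name}.pkl','rb'))
def rot(q): return R.from_quat([q[1],q[2],q[3],q[0]]).as_matrix()
def foc(f): return f['color'].shape[0]/2/np.tan(np.radians(f['vfov'])/2)
def ray(f,u,v):
    d=np.array([(u-f['cx'])/foc(f),(v-f['cy'])/foc(f),1.]); return np.array(f['position']),rot(f['orientation'])@d
def at(f,u,v,z):
    p,d=ray(f,u,v); return p+d*(z-p[2])/d[2]
def proj(f,X):
    c=rot(f['orientation']).T@(np.array(X)-np.array(f['position'])); return np.array([f['cx']+foc(f)*c[0]/c[2],f['cy']+foc(f)*c[1]/c[2]])
def tri(*obs):
    A=np.zeros((3,3));b=np.zeros(3)
    for f,u,v in obs:
        p,d=ray(f,u,v); d=d/np.linalg.norm(d); M=np.eye(3)-np.outer(d,d); A+=M;b+=M@p
    return np.linalg.solve(A,b)
def crop(name,out,x0,y0,x1,y1,s):
    c=cv2.imread(f'pics/{name}.png')[y0:y1,x0:x1]; cv2.imwrite(f'pics/{out}.png',cv2.resize(c,None,fx=s,fy=s,interpolation=cv2.INTER_CUBIC))
E
python3 - <<'E'
from h import *
for c in ['scene','side','wrist']:
    f=snap(c,c+'0'); print(c,f['vfov'],f['cx'],f['cy'],np.round(f['position'],3),np.round(rot(f['orientation'])[:,2],2), [k for k in f])
a=[cv2.imread(f'pics/{c}0.png') for c in ['scene','side']]
s=read_state(); print(s['t'],s['tool_pos'],s['ee_rot'],s['finger_gap'])
E
```

```text
scene 48.429653829888686 249.40036216863805 194.56847174688852 [ 1.197 -0.358  0.799] [-0.61  0.35 -0.71] ['color', 'vfov', 'cx', 'cy', 'position', 'orientation']
side 54.46522274618064 255.47776045334285 189.64011155809158 [0.272 0.548 0.537] [ 0.38 -0.72 -0.58] ['color', 'vfov', 'cx', 'cy', 'position', 'orientation']
wrist 68.52764272774625 254.10409103347482 194.02891700038506 [ 0.317 -0.572  0.384] [-0.28 -0.11 -0.95] ['color', 'vfov', 'cx', 'cy', 'position', 'orientation']
0.15 [ 0.24319512 -0.60229717  0.23807133] [-6.25925030e-04  9.81639137e-01  1.90746382e-01 -1.73763313e-04] 0.08799999227719582
```

View pics/scene0.png

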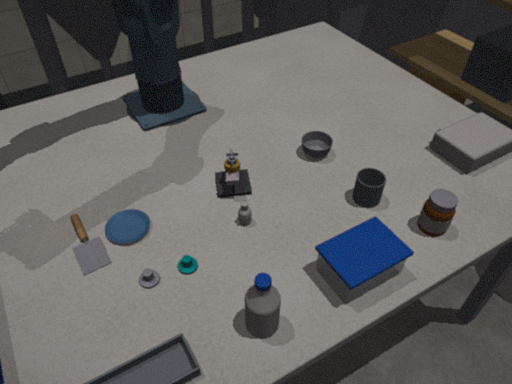

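View pics/side0.png

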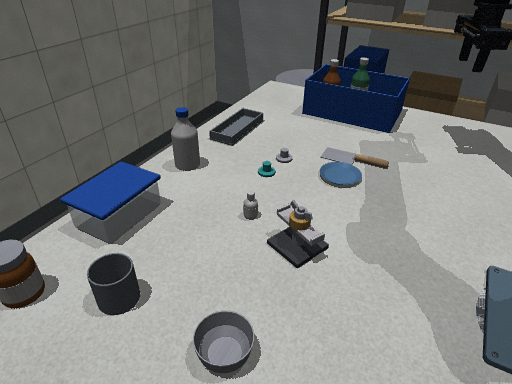

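Scene: saucer (128,227), spatula beside it, grey cap (149,277), turquoise look-alike (187,264), stand (233,175), dropper (245,215), bowl (317,145), beaker (369,187). In the side view, the grey cap is at (284,155), turquoise at (266,169) and the stand at (298,243). The cap is the grey steel one; turquoise is the look-alike.

```bash
python3 - <<'E'
from h import *
a,b=load('scene0'),load('side0')
for n,z,p,q in [('saucer rim',.012,(128,227),(341,174)),('greycap',.0035,(149,280),(284,158)),('turq',.0035,(187,267),(266,172)),('dropper',.03,(245,214),(251,208)),('bowl',.045,(317,140),(224,331)),('beaker',.075,(370,178),(112,270)),('nut',.087,(232,155),(300,211)),('spatula',.005,(93,256),(345,156))]:
    print(n,np.round(at(a,*p,z),3),np.round(at(b,*q,z),3),np.round(tri((a,*p),(b,*q)),3))
c1=cv2.resize(a['color'][130:200,205:275],None,fx=7.5,fy=7.5,interpolation=2)[:, :400]
x=cv2.resize(a['color'][140:200,205:265],(400,400),interpolation=2); y=cv2.resize(b['color'][195:270,262:337],(400,400),interpolation=2)
cv2.imwrite('pics/c1.png',np.hstack([x,y]))
E
```

```text
saucer rim [ 0.47  -0.281  0.012] [ 0.454 -0.27   0.012] [ 0.458 -0.281  0.003]
greycap [ 0.632 -0.29   0.003] [ 0.621 -0.283  0.003] [ 0.626 -0.29  -0.003]
turq [ 0.643 -0.204  0.004] [ 0.632 -0.194  0.003] [ 0.637 -0.203 -0.004]
dropper [ 0.591 -0.024  0.03 ] [ 0.577 -0.012  0.03 ] [ 0.583 -0.021  0.021]
bowl [0.463 0.284 0.045] [0.462 0.28  0.045] [0.462 0.282 0.046]
beaker [0.68  0.281 0.075] [0.668 0.29  0.075] [0.675 0.286 0.068]
nut [0.442 0.024 0.087] [0.456 0.013 0.087] [0.452 0.02  0.095]
spatula [ 0.506 -0.378  0.005] [ 0.475 -0.376  0.005] [ 0.484 -0.383 -0.007]
```

View pics/c1.png

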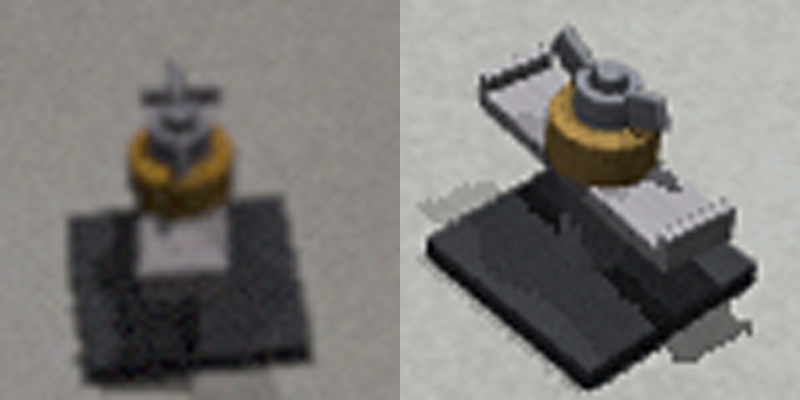

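The crop shows the nut wings roughly along the bracket, and the bracket's length running from the far lip to the near lip. I'll work out the stand's pose from it.

```bash
python3 - <<'E'
from h import *
a,b=load('scene0'),load('side0')
g=lambda x,y:(262+(x-400)*.1875,195+y*.1875)
st=at(b,*g(608,72),.098); f=at(b,*g(515,62),.068); n=at(b,*g(698,224),.068)
print(st,f,n,np.degrees(np.arctan2(*(n-f)[[1,0]])),np.linalg.norm(n-f))
w1=at(b,*g(568,35),.101); w2=at(b,*g(655,105),.101);print(w1,w2,np.degrees(np.arctan2(*(w2-w1)[[1,0]])))
h=lambda x,y:(205+x*.15,140+y*.15)
print(at(a,*h(178,118),.098))
E
```

```text
[0.45308868 0.01768529 0.098     ] [ 0.49880071 -0.00671913  0.068     ] [0.40566281 0.04417136 0.068     ] 151.3478346961383 0.10613439350817504
[0.47278677 0.00855929 0.101     ] [0.4305854  0.03024993 0.101     ] 152.7977565667788
[0.46252975 0.0120202  0.098     ]
```

servo_tool([
  {"dx":4,"dy":1,"dz":0,"yaw":0.12},
  {"dx":8,"dy":3,"dz":0,"yaw":0.24},
  {"dx":11,"dy":5.5,"dz":0,"yaw":0.36},
  {"dx":14,"dy":8,"dz":0,"yaw":0.48},
  {"dx":16,"dy":11,"dz":0,"yaw":0.6},
  {"dx":18,"dy":14.5,"dz":0,"yaw":0.72},
  {"dx":19.5,"dy":18,"dz":0,"yaw":0.84},
  {"dx":20,"dy":22,"dz":0,"yaw":0.96},
])

```text
t: 0.82
tool_pos: [0.4455, -0.3808, 0.2385]
ee_rot: [0.0, 0.78, 0.625, 0.001]
contact_force: [-0.2, 0.7, 1.0]
finger_gap: 0.0883
grip_force: 0.0
```

servo_tool([
  {"dx":0.1,"dy":4,"dz":0,"yaw":0.12},
  {"dx":0.3,"dy":8,"dz":0,"yaw":0.24},
  {"dx":0.5,"dy":12,"dz":0,"yaw":0.36},
  {"dx":0.7,"dy":16,"dz":0,"yaw":0.48},
  {"dx":0.7,"dy":20,"dz":0,"yaw":0.6},
  {"dx":0.7,"dy":24,"dz":0,"yaw":0.72},
  {"dx":0.7,"dy":28,"dz":0,"yaw":0.84},
  {"dx":0.7,"dy":32,"dz":0,"yaw":0.96},
])

```text
t: 1.48
tool_pos: [0.4498, -0.061, 0.2387]
ee_rot: [0.0, 0.404, 0.915, -0.0]
contact_force: [1.3, -0.2, -0.0]
finger_gap: 0.0882
grip_force: 0.0
```

servo_tool([
  {"dx":0,"dy":4,"dz":0,"yaw":0.12},
  {"dx":0,"dy":7,"dz":0,"yaw":0.24},
  {"dx":0,"dy":8,"dz":0,"yaw":0.33},
  {"dx":0,"dy":8,"dz":0,"yaw":0.33},
  {"dx":0,"dy":8,"dz":0,"yaw":0.33},
  {"dx":0,"dy":8,"dz":0,"yaw":0.33},
])

```text
t: 1.98
tool_pos: [0.4503, 0.0158, 0.2385]
ee_rot: [-0.0, 0.253, 0.967, -0.0]
contact_force: [0.0, -0.4, -0.1]
finger_gap: 0.088
grip_force: 0.0
```

```bash
python3 - <<'E'
from h import *
f=snap('wrist','w1'); s=read_state(); print(s['t'],s['tool_pos'],np.round(s['joint_positions'],2),np.degrees(R.from_matrix(rot(s['ee_rot'])).as_euler('zyx')))
E
```

```text
2.0333 [0.45036139 0.01558461 0.2385095 ] [ 0.5   0.28 -0.74  2.01  0.23  0.94  0.71] [-1.50630305e+02 -2.62491511e-02  1.79962819e+02]
```

View pics/w1.png

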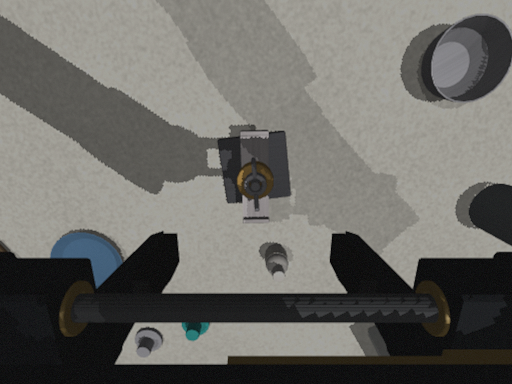

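Wrist view: stand near (255,180), bracket ends (255,132) and (256,220), fingertips at (170,240)/(340,240), bowl upper right, dropper at (275,258). Enlarging the stud.

```bash
python3 - <<'E'
from h import *
crop('w1','w1c',205,120,305,235,5)
E
```

```text
(no output)
```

View pics/w1c.png

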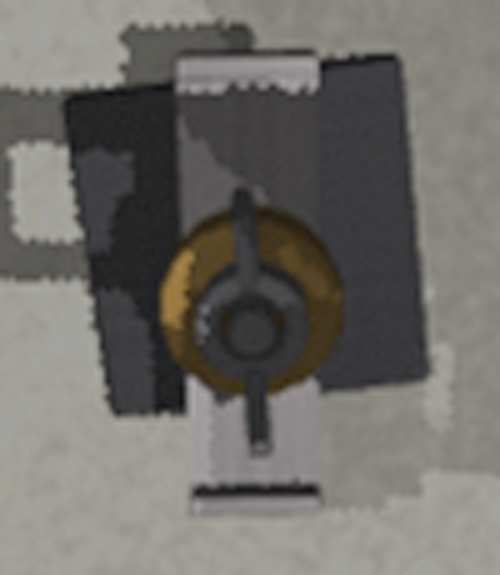

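```bash
python3 - <<'E'
from h import *
f=load('w1'); g=lambda x,y,z:at(f,205+x/5,120+y/5,z)[:2]
ang=lambda a,b:np.degrees(np.arctan2(*(b-a)[::-1]))
print('stud',g(252,326,.098),'hub',g(250,322,.094))
a,b=g(242,193,.102),g(262,450,.102);print('wings',a,b,(a+b)/2,ang(b,a),np.linalg.norm(a-b))
a,b=g(248,54,.068),g(255,512,.066);print('brk',a,b,(a+b)/2,ang(b,a),np.linalg.norm(a-b))
a,b=g(160,300,.075),g(342,300,.075);print('ring',(a+b)/2,np.linalg.norm(a-b))
for n,u,v,z in [('saucer',86,265,.012),('bowl rim',471,58,.045)]: print(n,at(f,u,v,z))
print(rot(f['orientation']))
E
```

```text
stud [0.45370544 0.01616085] hub [0.45371728 0.0156753 ]
wings [0.42728284 0.02862455] [0.47788397 0.0050666 ] [0.4525834  0.01684558] 155.03511929639131 0.05581622804728589
brk [0.40643942 0.04171573] [ 0.50344606 -0.01075362] [0.45494274 0.01548106] 151.5917503032043 0.11028744031732056
ring [0.45398094 0.01581486] 0.04135379035823688
saucer [ 0.45922837 -0.28018146  0.012     ]
bowl rim [0.45619209 0.28569679 0.045     ]
[[ 0.48985907  0.83083469  0.26410567]
 [ 0.87180003 -0.46625791 -0.15022741]
 [-0.00167278  0.30383759 -0.95272237]]
```

servo_tool([
  {"dx":0.3,"dy":0,"dz":-2,"yaw":0.07},
  {"dx":0.3,"dy":0,"dz":-5,"yaw":0.07},
  {"dx":0.3,"dy":0,"dz":-8,"yaw":0.07},
  {"dx":0.3,"dy":0,"dz":-11,"yaw":0.07},
  {"dx":0.3,"dy":0,"dz":-13,"yaw":0.07},
  {"dx":0.3,"dy":0,"dz":-13,"yaw":0.07},
  {"dx":0.3,"dy":0,"dz":-13,"yaw":0.07},
  {"dx":0.3,"dy":0,"dz":-13,"yaw":0.07},
])

```text
t: 2.7
tool_pos: [0.4543, 0.0168, 0.1097]
ee_rot: [0.001, 0.218, 0.976, 0.0]
contact_force: [-0.6, 0.2, 0.8]
finger_gap: 0.0879
grip_force: 0.0
```

```bash
python3 - <<'E'
from h import *
f=snap('wrist','w2'); s=read_state(); print(s['t'],s['tool_pos'],s['ee_rot'])
crop('w2','w2c',130,40,390,240,3)
print('proj tcp',proj(f,s['tool_pos']))
E
```

```text
2.75 [0.45455545 0.01688691 0.11005341] [1.20378744e-03 2.17885920e-01 9.75973490e-01 1.55843809e-04]
proj tcp [252.97236483 247.54277645]
```

View pics/w2c.png

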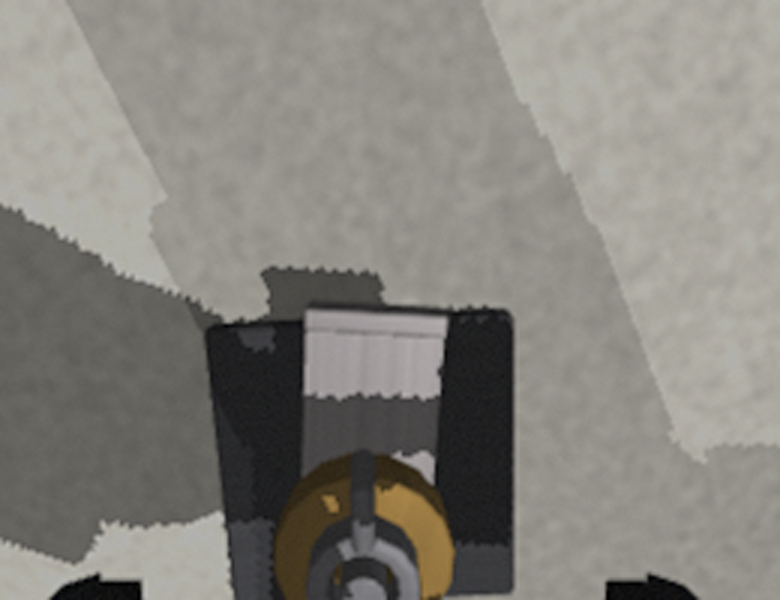

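The nut sits central between the fingers, with its upper wing vertical at crop (363,500) and the stud top at about (365,585). Lowering and gripping now.

```bash
python3 - <<'E'
from h import *
f=load('w2'); print(at(f,130+365/3,40+585/3,.098))
a=at(f,130+363/3,40+455/3,.103);print(a,np.degrees(np.arctan2(a[1]-.0163,a[0]-.4540)))
E
```

```text
[0.45228085 0.01701073 0.098     ]
[0.42539109 0.02935306 0.103     ] 155.4747499328863
```

servo_tool([
  {"dx":0,"dy":0,"dz":-1.4,"yaw":0},
  {"dx":0,"dy":0,"dz":-2.6,"yaw":0},
  {"dx":0,"dy":0,"dz":-2.6,"yaw":0},
  {"dx":0,"dy":0,"dz":-2.6,"yaw":0},
], grip=5)

```text
t: 3.08
tool_pos: [0.4533, 0.0172, 0.0829]
ee_rot: [-0.0, 0.217, 0.976, -0.0]
contact_force: [0.0, -0.2, -0.3]
finger_gap: 0.0635
grip_force: 0.0
```

servo_tool([
  {"dx":0,"dy":0,"dz":0,"yaw":0},
  {"dx":0,"dy":0,"dz":0,"yaw":0},
  {"dx":0,"dy":0,"dz":0,"yaw":0},
  {"dx":0,"dy":0,"dz":0,"yaw":0},
  {"dx":0,"dy":0,"dz":0,"yaw":0},
  {"dx":0,"dy":0,"dz":0,"yaw":0},
  {"dx":0,"dy":0,"dz":0,"yaw":0},
], grip=2, newtons=20)

```text
t: 3.67
tool_pos: [0.4534, 0.0172, 0.0828]
ee_rot: [0.0, 0.217, 0.976, -0.0]
contact_force: [-1.3, -0.7, 1.5]
finger_gap: 0.0236
grip_force: 20.0
```

servo_tool([
  {"dx":0,"dy":0,"dz":1,"yaw":0},
  {"dx":0,"dy":0,"dz":3,"yaw":0},
  {"dx":0,"dy":0,"dz":6,"yaw":0},
  {"dx":0,"dy":0,"dz":9,"yaw":0},
  {"dx":0,"dy":0,"dz":12,"yaw":0},
  {"dx":0,"dy":-3,"dz":14,"yaw":0},
  {"dx":0,"dy":-7,"dz":14,"yaw":0},
])

```text
t: 4.25
tool_pos: [0.4562, -0.05, 0.2277]
ee_rot: [0.004, 0.214, 0.977, 0.001]
contact_force: [1.1, 0.4, -1.2]
finger_gap: 0.0239
grip_force: 20.0
```

servo_tool([
  {"dx":1,"dy":-4,"dz":0,"yaw":0},
  {"dx":2,"dy":-8,"dz":0,"yaw":0},
  {"dx":3,"dy":-12,"dz":0,"yaw":0},
  {"dx":4,"dy":-16,"dz":0,"yaw":0},
  {"dx":5,"dy":-20,"dz":0,"yaw":0},
  {"dx":6,"dy":-24,"dz":0,"yaw":0},
  {"dx":6,"dy":-24,"dz":0,"yaw":0},
  {"dx":6,"dy":-24,"dz":0,"yaw":0},
])

```text
t: 4.92
tool_pos: [0.5129, -0.295, 0.2227]
ee_rot: [-0.0, 0.219, 0.976, 0.0]
contact_force: [-0.4, 1.5, -0.9]
finger_gap: 0.0238
grip_force: 20.0
```

```bash
python3 - <<'E'
from h import *
f=snap('wrist','w3'); s=read_state(); print(s['t'],s['tool_pos'],s['ee_rot'],s['finger_gap'])
print(proj(f,[.459,-.28,.01]))
E
```

```text
4.9667 [ 0.51313505 -0.29254222  0.22282743] [-1.70371166e-04  2.17617208e-01  9.76033970e-01  6.40595665e-04] 0.0233582020109984
[245.82144116 124.30216885]
```

View pics/w3.png

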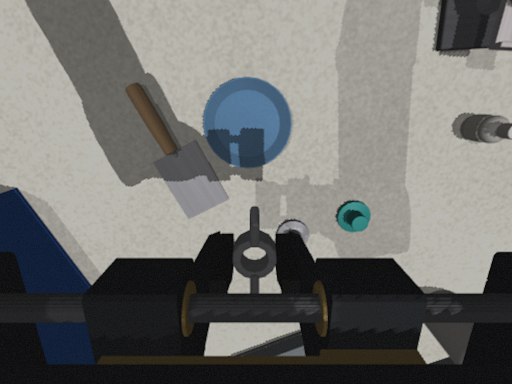

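Saucer circle is centred at about (247,122), the nut hub is held at (254,254), the spatula sits left of the saucer, and the caps are at (293,230) grey and (354,216) turquoise.

```bash
cat >> h.py <<'E'
def circ(f,mask,z):
    c=max(cv2.findContours(mask.astype(np.uint8),cv2.RETR_EXTERNAL,cv2.CHAIN_APPROX_NONE)[0],key=cv2.contourArea)
    c=cv2.convexHull(c)[:,0]
    P=np.array([at(f,u,v,z)[:2] for u,v in c]); 
    A=np.c_[2*P,np.ones(len(P))]; s=np.linalg.lstsq(A,(P**2).sum(1),rcond=None)[0]
    r=np.sqrt(s[2]+s[:2]@s[:2]); return s[:2],r,np.std(np.linalg.norm(P-s[:2],axis=1)-r)
E
python3 - <<'E'
from h import *
f=load('w3'); s=read_state(); c=f['color'].astype(int)
m=(c[...,0]-c[...,2]>40); m[:60]=0;m[185:]=0;m[:,:190]=0;m[:,300:]=0
print(circ(f,m,.012), at(f,247.5,122.5,.012))
T=np.array(s['tool_pos']); print('nut off',at(f,254.5,254,T[2]+.011)-T, at(f,254.5,254,T[2]+.014)-T)
E
```

```text
(array([ 0.45912303, -0.27858837]), np.float64(0.05386102722377296), np.float64(0.00019194839235172953)) [ 0.45784591 -0.27708463  0.012     ]
nut off [-0.00134236 -0.00072953  0.011     ] [-2.89024235e-03 -1.79168145e-06  1.40000000e-02]
```

servo_tool([
  {"dx":-3,"dy":1,"dz":-2,"yaw":0},
  {"dx":-5.3,"dy":1.5,"dz":-5,"yaw":0},
  {"dx":-5.3,"dy":1.5,"dz":-9,"yaw":0},
  {"dx":-5.3,"dy":1.5,"dz":-13,"yaw":0},
  {"dx":-5.3,"dy":1.5,"dz":-17,"yaw":0},
  {"dx":-5.3,"dy":1.5,"dz":-19.5,"yaw":0},
  {"dx":-5.3,"dy":1.5,"dz":-20.5,"yaw":0},
  {"dx":-5.3,"dy":1.5,"dz":-20.5,"yaw":0},
])

```text
t: 5.63
tool_pos: [0.4594, -0.2753, 0.0165]
ee_rot: [-0.002, 0.216, 0.976, 0.001]
contact_force: [0.1, 0.7, -0.6]
finger_gap: 0.0234
grip_force: 20.0
```

servo_tool([
  {"dx":0,"dy":0,"dz":-0.4,"yaw":0},
  {"dx":0,"dy":0,"dz":-0.8,"yaw":0},
  {"dx":0,"dy":0,"dz":-1.1,"yaw":0},
  {"dx":0,"dy":0,"dz":-1.1,"yaw":0},
  {"dx":0,"dy":0,"dz":-1.1,"yaw":0},
])

```text
t: 6.05
tool_pos: [0.4607, -0.278, 0.0074]
ee_rot: [0.001, 0.217, 0.976, -0.0]
contact_force: [-0.3, 1.3, 0.4]
finger_gap: 0.0237
grip_force: 20.0
```

servo_tool([
  {"dx":0,"dy":0,"dz":-0.1,"yaw":0},
  {"dx":0,"dy":0,"dz":-0.1,"yaw":0},
  {"dx":0,"dy":0,"dz":-0.1,"yaw":0},
])

```text
t: 6.3
tool_pos: [0.4609, -0.2781, 0.0068]
ee_rot: [0.001, 0.217, 0.976, -0.0]
contact_force: [-2.2, 0.8, 8.6]
finger_gap: 0.0235
grip_force: 20.0
```

servo_tool([
  {"dx":0,"dy":0,"dz":0,"yaw":0},
  {"dx":0,"dy":0,"dz":0,"yaw":0},
  {"dx":0,"dy":0,"dz":0,"yaw":0},
  {"dx":0,"dy":0,"dz":1,"yaw":0},
  {"dx":0,"dy":0,"dz":3,"yaw":0},
  {"dx":0,"dy":0,"dz":7,"yaw":0},
  {"dx":0,"dy":0,"dz":11,"yaw":0},
  {"dx":2,"dy":0,"dz":15,"yaw":0},
], grip=3.6)

```text
t: 6.97
tool_pos: [0.4756, -0.278, 0.1548]
ee_rot: [-0.002, 0.218, 0.976, -0.0]
contact_force: [0.8, -1.7, -1.4]
finger_gap: 0.0362
grip_force: 0.0
```

servo_tool([
  {"dx":3,"dy":0,"dz":2,"yaw":0},
  {"dx":3,"dy":0,"dz":3,"yaw":0},
  {"dx":3,"dy":0,"dz":3,"yaw":0},
  {"dx":3,"dy":0,"dz":3,"yaw":0},
], grip=8.8)

```text
t: 7.3
tool_pos: [0.5083, -0.2777, 0.1829]
ee_rot: [-0.0, 0.217, 0.976, -0.0]
contact_force: [-0.4, -0.0, -0.2]
finger_gap: 0.0608
grip_force: 0.0
```

```bash
python3 - <<'E'
from h import *
f=snap('wrist','w4'); s=read_state(); print(s['t'],s['tool_pos'],s['finger_gap'])
u,v=proj(f,[.459,-.2786,.01]);print(u,v); u,v=int(u),int(v)
crop('w4','w4c',max(u-90,0),max(v-70,0),u+110,v+80,4)
print(max(u-90,0),max(v-70,0))
c=f['color'].astype(int);m=(c[...,0]-c[...,2]>40); m[185:]=0;m[:,:170]=0;m[:,320:]=0
print(circ(f,m,.012))
E
```

```text
7.35 [ 0.50740915 -0.27767527  0.18195228] 0.06478776040867551
234.09209092731425 136.71743393846495
144 66
(array([ 0.45631568, -0.27530718]), np.float64(0.05084499600165978), np.float64(0.004276064930897974))
```

View pics/w4c.png

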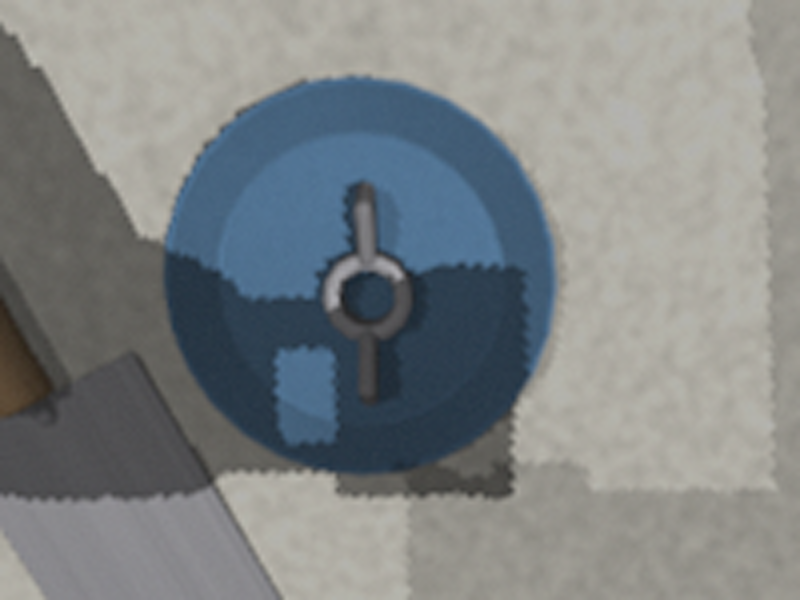

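The nut lies flat in the saucer: hub at crop (367,297), floor centre at about (360,278).

```bash
python3 - <<'E'
from h import *
f=load('w4'); g=lambda x,y,z:at(f,144+x/4,66+y/4,z)[:2]
print('nut',g(367,297,.018),'floor',g(360,278,.004),'rim',g(360,275,.012))
print((g(165,275,.012)+g(555,275,.012))/2,(g(360,76,.012)+g(360,474,.012))/2)
E
```

```text
nut [ 0.46263788 -0.27776042] floor [ 0.45813953 -0.27875321] rim [ 0.4568948  -0.27752033]
[ 0.45688971 -0.27753123] [ 0.45946349 -0.27878914]
```

servo_tool([
  {"dx":-0.7,"dy":3.8,"dz":0,"yaw":0},
  {"dx":-1.4,"dy":7.6,"dz":0,"yaw":-0.02},
  {"dx":-2.1,"dy":11.4,"dz":0,"yaw":-0.06},
  {"dx":-2.8,"dy":15.2,"dz":0,"yaw":-0.06},
  {"dx":-3.5,"dy":19,"dz":0,"yaw":-0.06},
  {"dx":-4.2,"dy":22.8,"dz":0,"yaw":-0.06},
  {"dx":-4.9,"dy":26.6,"dz":0,"yaw":-0.06},
  {"dx":-5.4,"dy":29.3,"dz":0,"yaw":-0.06},
], grip=8.8)

```text
t: 8.02
tool_pos: [0.4521, 0.0177, 0.1817]
ee_rot: [-0.002, 0.245, 0.969, -0.0]
contact_force: [0.3, 0.3, -0.4]
finger_gap: 0.088
grip_force: 0.0
```

servo_tool([
  {"dx":0,"dy":0,"dz":0,"yaw":0},
  {"dx":0,"dy":0,"dz":0,"yaw":0},
  {"dx":0,"dy":0,"dz":0,"yaw":0},
  {"dx":0,"dy":0,"dz":0,"yaw":0},
])

```text
t: 8.35
tool_pos: [0.4546, 0.0134, 0.1823]
ee_rot: [-0.001, 0.248, 0.969, -0.001]
contact_force: [1.0, -0.1, 0.2]
finger_gap: 0.0879
grip_force: 0.0
```

```bash
python3 - <<'E'
from h import *
f=snap('wrist','w5'); s=read_state(); print(s['t'],s['tool_pos'],s['ee_rot'],s['finger_gap'])
crop('w5','w5c',180,110,340,250,4)
E
```

```text
8.4 [0.45474412 0.01351977 0.18241112] [-5.23137766e-04  2.47728304e-01  9.68829329e-01 -3.82036253e-04] 0.08811537951982262
```

View pics/w5c.png

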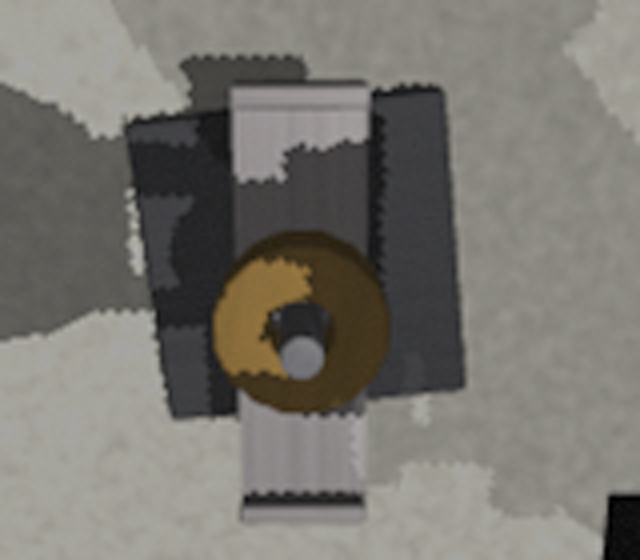

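The spacer is bare on the stud: ring centre at crop (301,325), stud tip (302,357), bracket vertical below it.

```bash
python3 - <<'E'
from h import *
f=load('w5'); g=lambda x,y,z:at(f,180+x/4,110+y/4,z)[:2]
print('stud',g(302,357,.098),'ring',g(301,325,.08),np.linalg.norm(g(213,325,.08)-g(389,325,.08)))
a,b=g(299.5,84,.068),g(302.5,520,.067);print('brk',a,b,(a+b)/2,np.degrees(np.arctan2(*(a-b)[::-1])),np.linalg.norm(a-b))
E
```

```text
stud [0.45484247 0.01543687] ring [0.45325662 0.01608967] 0.04062357288782115
brk [0.40617311 0.04137   ] [ 0.50298774 -0.01053205] [0.45458042 0.01541897] 151.80436422820182 0.10984942002634479
```

servo_tool([
  {"dx":0,"dy":0.2,"dz":-2,"yaw":0},
  {"dx":0,"dy":0.2,"dz":-5,"yaw":0},
  {"dx":0,"dy":0.2,"dz":-8,"yaw":0},
  {"dx":0,"dy":0.2,"dz":-11,"yaw":0},
  {"dx":0,"dy":0.2,"dz":-11.9,"yaw":0},
  {"dx":0,"dy":0.2,"dz":-11.9,"yaw":0},
  {"dx":0,"dy":0.2,"dz":-11.9,"yaw":0},
], grip=6)

```text
t: 8.98
tool_pos: [0.4553, 0.0169, 0.0644]
ee_rot: [-0.0, 0.247, 0.969, -0.0]
contact_force: [0.1, 0.6, 1.1]
finger_gap: 0.0602
grip_force: 0.0
```

servo_tool([
  {"dx":0,"dy":0,"dz":0,"yaw":0},
  {"dx":0,"dy":0,"dz":0,"yaw":0},
  {"dx":0,"dy":0,"dz":0,"yaw":0},
  {"dx":0,"dy":0,"dz":0,"yaw":0},
  {"dx":0,"dy":0,"dz":0,"yaw":0},
  {"dx":0,"dy":0,"dz":0,"yaw":0},
], grip=3.5, newtons=25)

```text
t: 9.48
tool_pos: [0.4558, 0.0166, 0.0652]
ee_rot: [0.001, 0.247, 0.969, -0.0]
contact_force: [-1.3, -2.0, 8.5]
finger_gap: 0.0415
grip_force: 25.0
```

servo_tool([
  {"dx":0,"dy":0,"dz":1,"yaw":0},
  {"dx":0,"dy":0,"dz":3,"yaw":0},
  {"dx":0,"dy":0,"dz":6,"yaw":0},
  {"dx":0,"dy":0,"dz":10,"yaw":0},
  {"dx":0,"dy":0,"dz":14,"yaw":0},
  {"dx":2,"dy":2,"dz":15.5,"yaw":0},
  {"dx":4.5,"dy":5,"dz":15.5,"yaw":0},
  {"dx":7,"dy":8,"dz":15.5,"yaw":0},
])

```text
t: 10.15
tool_pos: [0.5267, 0.0972, 0.2217]
ee_rot: [0.002, 0.248, 0.969, 0.0]
contact_force: [0.5, -0.8, -1.1]
finger_gap: 0.0412
grip_force: 25.0
```

servo_tool([
  {"dx":2.6,"dy":2.7,"dz":0,"yaw":0},
  {"dx":5.2,"dy":5.4,"dz":0,"yaw":0},
  {"dx":7.8,"dy":8,"dz":0,"yaw":0},
  {"dx":9.4,"dy":10.4,"dz":0,"yaw":0},
  {"dx":9.4,"dy":10.4,"dz":0,"yaw":0},
  {"dx":9.4,"dy":10.4,"dz":0,"yaw":0},
  {"dx":9.4,"dy":10.4,"dz":0,"yaw":0},
  {"dx":9.4,"dy":10.4,"dz":0,"yaw":0},
])

```text
t: 10.82
tool_pos: [0.6186, 0.1999, 0.2193]
ee_rot: [-0.0, 0.247, 0.969, -0.0]
contact_force: [-0.4, -0.3, -1.0]
finger_gap: 0.0415
grip_force: 25.0
```

```bash
python3 - <<'E'
from h import *
f=snap('wrist','w6'); s=read_state(); print(s['t'],s['tool_pos'],s['ee_rot'],s['finger_gap'])
cv2.imwrite('pics/w6b.png',cv2.resize(f['color'],(768,576),interpolation=2))
E
```

```text
10.8667 [0.61873995 0.19973891 0.21932792] [ 1.13484643e-04  2.46952062e-01  9.69027580e-01 -4.64896830e-04] 0.04121743372799092
```

View pics/w6b.png

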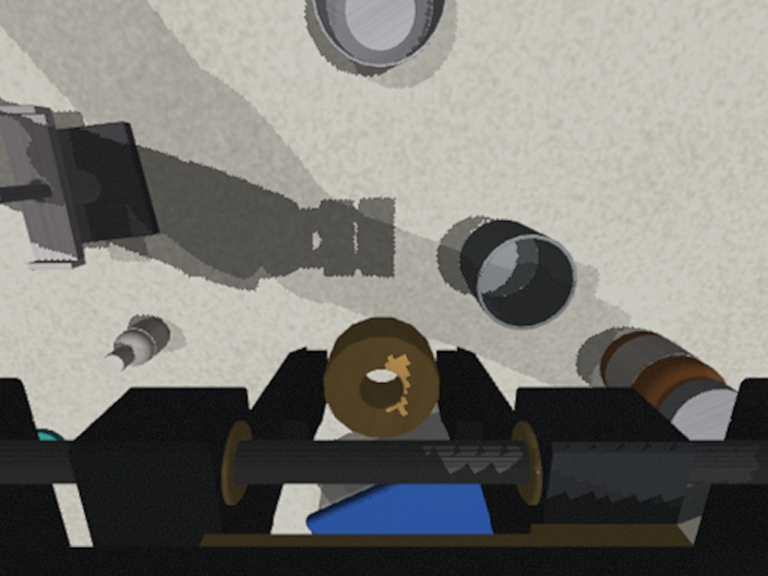

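Beaker rim ellipse is at about (526,281) in the 1.5x picture, the bowl rim's lower edge is at the top (380,67), and the spacer is held between the pads at (382,385).

```bash
python3 - <<'E'
from h import *
from scipy.optimize import least_squares
f=load('w6'); s=read_state(); T=np.array(s['tool_pos'])
bk=at(f,526/1.5,281/1.5,.075); print('beaker',bk)
w=[np.linalg.norm(at(f,*p,.075)-at(f,*q,.075)) for p,q in [((477/1.5,187),(576/1.5,187)),((351,233/1.5),(351,328/1.5))]];print(w)
P=np.array([at(f,x/1.5,y/1.5,.045)[:2] for x,y in [(318,10),(330,38),(350,57),(380,67),(410,58),(432,35),(443,10)]])
r=least_squares(lambda c:np.linalg.norm(P-c,axis=1)-.045,[.46,.283]);print('bowl',r.x,r.fun)
d=bk[:2]-r.x;print(np.linalg.norm(d),np.degrees(np.arctan2(d[1],d[0])),(bk[:2]+r.x)/2)
# spacer offset
z=T[2]+.015
tx=rot(s['ee_rot'])[:2,0]
c1=at(f,382/1.5,437/1.5,z)[:2]; print('spacer off', c1+tx*.021-T[:2], tx)
b=load('side0');a=load('scene0')
print(np.linalg.norm(at(f,324/1.5,385/1.5,z)-at(f,440/1.5,385/1.5,z)))
for c in (proj(a,[*bk[:2],.075]),proj(b,[*bk[:2],.075]),proj(a,[*r.x,.045]),proj(b,[*r.x,.045])):print(c)
E
```

```text
beaker [0.6739373  0.28850562 0.075     ]
[np.float64(0.07080068595893046), np.float64(0.07127427326363897)]
bowl [0.45771201 0.28739609] [-0.00211609 -0.00058004  0.00026159  0.00142368  0.0006201  -0.00104153
 -0.00187458]
0.21622813760091042 0.294004771542513 [0.56582465 0.28795085]
spacer off [-0.0011831   0.00209487] [-0.87802933  0.47860661]
0.04072522662249239
[370.63350488 175.34645271]
[110.00039235 268.19396332]
[316.74942855 138.65396433]
[223.32865103 336.31027431]
```

servo_tool([
  {"dx":-1.3,"dy":2.2,"dz":0,"yaw":0.1},
  {"dx":-2.6,"dy":4.4,"dz":0,"yaw":0.2},
  {"dx":-3.9,"dy":6.6,"dz":-1,"yaw":0.3},
  {"dx":-5.1,"dy":8.7,"dz":-3,"yaw":0.4},
  {"dx":-5.1,"dy":8.7,"dz":-6,"yaw":0.5},
  {"dx":-5.1,"dy":8.7,"dz":-10,"yaw":0.5},
  {"dx":-5.1,"dy":8.7,"dz":-14,"yaw":0.5},
  {"dx":-5.1,"dy":8.7,"dz":-16,"yaw":0.5},
])

```text
t: 11.53
tool_pos: [0.5661, 0.2852, 0.0548]
ee_rot: [-0.002, -0.001, 1.0, -0.002]
contact_force: [-0.0, -0.8, -2.0]
finger_gap: 0.0414
grip_force: 25.0
```

servo_tool([
  {"dx":0,"dy":0,"dz":-2,"yaw":0},
  {"dx":0,"dy":0,"dz":-4,"yaw":0},
  {"dx":0,"dy":0,"dz":-4.7,"yaw":0},
  {"dx":0,"dy":0,"dz":-4.8,"yaw":0},
  {"dx":0,"dy":0,"dz":-4.8,"yaw":0},
  {"dx":0,"dy":0,"dz":-4.8,"yaw":0},
])

```text
t: 12.03
tool_pos: [0.5689, 0.2886, 0.0125]
ee_rot: [0.001, -0.001, 1.0, 0.001]
contact_force: [1.2, -1.2, -0.9]
finger_gap: 0.0416
grip_force: 25.0
```

servo_tool([
  {"dx":0,"dy":-0.1,"dz":-0.3,"yaw":0},
  {"dx":0,"dy":-0.1,"dz":-0.5,"yaw":0},
  {"dx":0,"dy":-0.1,"dz":-0.6,"yaw":0},
  {"dx":0,"dy":-0.1,"dz":-0.6,"yaw":0},
  {"dx":0,"dy":-0.1,"dz":-0.6,"yaw":0},
])

```text
t: 12.45
tool_pos: [0.5683, 0.2871, 0.0053]
ee_rot: [0.0, -0.001, 1.0, -0.0]
contact_force: [-0.6, -0.7, 1.9]
finger_gap: 0.0414
grip_force: 25.0
```

servo_tool([
  {"dx":0,"dy":0,"dz":-0.1,"yaw":0},
  {"dx":0,"dy":0,"dz":-0.1,"yaw":0},
  {"dx":0,"dy":0,"dz":-0.1,"yaw":0},
])

```text
t: 12.7
tool_pos: [0.5684, 0.2872, 0.0052]
ee_rot: [0.0, -0.001, 1.0, -0.0]
contact_force: [-3.2, -3.3, 10.1]
finger_gap: 0.041
grip_force: 25.0
```

servo_tool([
  {"dx":0,"dy":0,"dz":0,"yaw":0},
  {"dx":0,"dy":0,"dz":0,"yaw":0},
  {"dx":0,"dy":0,"dz":0,"yaw":0},
  {"dx":0,"dy":0,"dz":0,"yaw":0},
  {"dx":0,"dy":0,"dz":1,"yaw":0},
  {"dx":0,"dy":0,"dz":4,"yaw":0},
  {"dx":0,"dy":0,"dz":8,"yaw":0},
  {"dx":0,"dy":0,"dz":12,"yaw":0},
], grip=6)

```text
t: 13.37
tool_pos: [0.5672, 0.2871, 0.1252]
ee_rot: [-0.001, -0.001, 1.0, -0.0]
contact_force: [0.9, -0.1, -0.5]
finger_gap: 0.0601
grip_force: 0.0
```

servo_tool([
  {"dx":2,"dy":0,"dz":3,"yaw":0},
  {"dx":5,"dy":0,"dz":5,"yaw":0},
  {"dx":8,"dy":0,"dz":7,"yaw":0},
  {"dx":10,"dy":0,"dz":9,"yaw":0},
  {"dx":10,"dy":0,"dz":10,"yaw":0},
  {"dx":10,"dy":0,"dz":10,"yaw":0},
  {"dx":10,"dy":0,"dz":10,"yaw":0},
], grip=8.8)

```text
t: 13.95
tool_pos: [0.6669, 0.288, 0.2241]
ee_rot: [-0.0, -0.002, 1.0, 0.0]
contact_force: [-0.8, -0.4, 0.5]
finger_gap: 0.088
grip_force: 0.0
```

```bash
python3 - <<'E'
from h import *
f=snap('wrist','w7'); s=read_state(); print(s['t'],s['tool_pos'],s['finger_gap'])
cv2.imwrite('pics/w7b.png',cv2.resize(f['color'],(768,576),interpolation=2))
E
```

```text
14.0 [0.66629522 0.28765808 0.22315634] 0.08778630345650323
```

View pics/w7b.png

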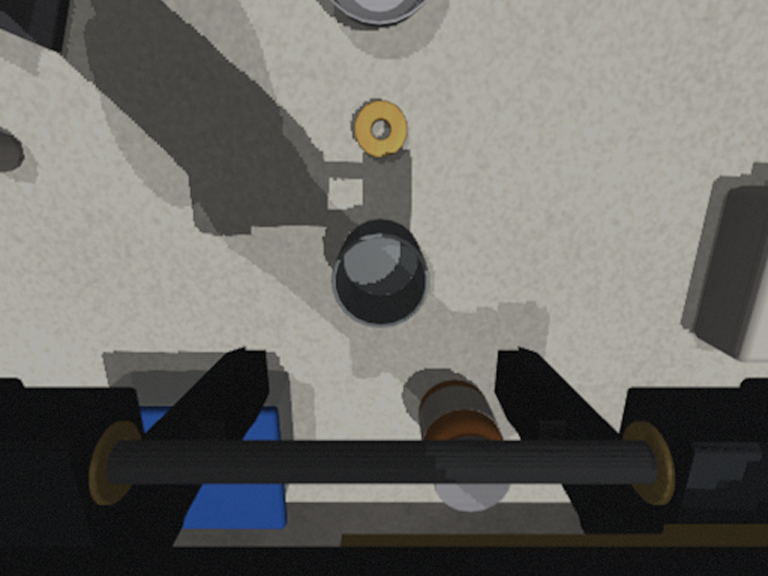

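The spacer stands flat at (381,128), with the beaker rim at (380,279) and the bowl rim's near edge at (378,25). All three are on one vertical line.

```bash
python3 - <<'E'
from h import *
f=load('w7'); g=lambda x,y,z:np.round(at(f,x/1.5,y/1.5,z)[:2],4)
print('spacer',g(381,128,.02),'beaker',g(379.5,279,.075),'bowl near edge',g(378,25,.045))
E
```

```text
spacer [0.5673 0.2882] beaker [0.6732 0.2876] bowl near edge [0.504 0.286]
```

servo_tool([
  {"dx":-2.4,"dy":-3.1,"dz":0,"yaw":-0.1},
  {"dx":-4.8,"dy":-6.2,"dz":0,"yaw":-0.2},
  {"dx":-7.2,"dy":-9.3,"dz":0,"yaw":-0.3},
  {"dx":-9.6,"dy":-12.4,"dz":0,"yaw":-0.4},
  {"dx":-12,"dy":-15.5,"dz":0,"yaw":-0.5},
  {"dx":-14.4,"dy":-18.6,"dz":0,"yaw":-0.5},
  {"dx":-16.8,"dy":-21.7,"dz":0,"yaw":-0.5},
  {"dx":-19.2,"dy":-24.8,"dz":0,"yaw":-0.5},
])

```text
t: 14.67
tool_pos: [0.4725, 0.0379, 0.2226]
ee_rot: [-0.001, 0.246, 0.969, -0.001]
contact_force: [-0.1, -2.0, 0.2]
finger_gap: 0.0879
grip_force: 0.0
```

servo_tool([
  {"dx":-1.9,"dy":-2.4,"dz":-2,"yaw":0},
  {"dx":-1.9,"dy":-2.4,"dz":-4,"yaw":0},
  {"dx":-1.9,"dy":-2.4,"dz":-6,"yaw":0},
  {"dx":-1.9,"dy":-2.4,"dz":-8,"yaw":0},
  {"dx":-1.9,"dy":-2.4,"dz":-8,"yaw":0},
  {"dx":-1.9,"dy":-2.4,"dz":-8,"yaw":0},
  {"dx":-1.9,"dy":-2.4,"dz":-8,"yaw":0},
], grip=6)

```text
t: 15.25
tool_pos: [0.4566, 0.0158, 0.1444]
ee_rot: [-0.0, 0.246, 0.969, 0.0]
contact_force: [0.3, -0.1, -0.3]
finger_gap: 0.06
grip_force: 0.0
```

```bash
python3 - <<'E'
from h import *
f=snap('wrist','w8'); s=read_state(); print(s['t'],s['tool_pos'],s['finger_gap'],s['ee_rot'])
crop('w8','w8c',160,60,360,250,3)
E
```

```text
15.3 [0.4571264  0.01567214 0.14475797] 0.06008497376290906 [3.89132323e-04 2.45986286e-01 9.69273226e-01 9.63792005e-05]
```

View pics/w8c.png

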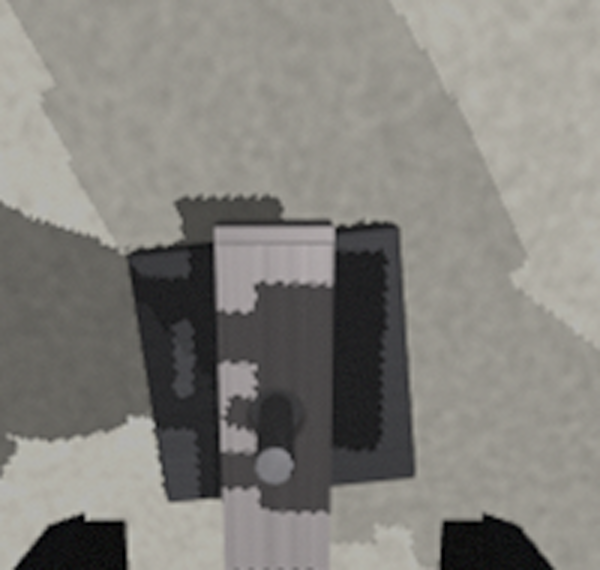

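The bracket is bare and vertical in the picture: lip at crop (274,225), hole at about (275,415), stud tip (274,465).

```bash
python3 - <<'E'
from h import *
f=load('w8'); g=lambda x,y,z:at(f,160+x/3,60+y/3,z)[:2]
print('stud',g(274,465,.098),'hole',g(275,415,.06)); a=g(273.5,223,.068);m=(g(223,500,.06)+g(330,500,.06))/2
d=(a-m)/np.linalg.norm(a-m);print('ang',np.degrees(np.arctan2(d[1],d[0])),'centre',a-d*.055)
E
```

```text
stud [0.45491231 0.01529239] hole [0.45470724 0.01528752]
ang 151.94677585165584 centre [0.45466141 0.01553551]
```

servo_tool([
  {"dx":-0.2,"dy":0,"dz":-3,"yaw":0},
  {"dx":-0.2,"dy":0,"dz":-6,"yaw":0},
  {"dx":-0.2,"dy":0,"dz":-8,"yaw":0},
  {"dx":-0.2,"dy":0,"dz":-8.8,"yaw":0},
  {"dx":-0.2,"dy":0,"dz":-9,"yaw":0},
  {"dx":-0.2,"dy":0,"dz":-9,"yaw":0},
  {"dx":-0.2,"dy":0,"dz":-9,"yaw":0},
  {"dx":-0.2,"dy":0,"dz":-9,"yaw":0},
])

```text
t: 15.97
tool_pos: [0.4561, 0.0153, 0.0552]
ee_rot: [0.001, 0.246, 0.969, 0.0]
contact_force: [-0.6, -0.3, 0.4]
finger_gap: 0.0601
grip_force: 0.0
```

servo_tool([
  {"dx":-0.1,"dy":0,"dz":-0.1,"yaw":0},
  {"dx":-0.1,"dy":0,"dz":-0.1,"yaw":0},
  {"dx":-0.1,"dy":0,"dz":-0.1,"yaw":0},
  {"dx":-0.1,"dy":0,"dz":-0.1,"yaw":0},
  {"dx":-0.1,"dy":0,"dz":-0.1,"yaw":0},
  {"dx":-0.1,"dy":0,"dz":-0.1,"yaw":0},
  {"dx":-0.1,"dy":0,"dz":-0.1,"yaw":0},
  {"dx":-0.1,"dy":0,"dz":-0.1,"yaw":0},
], grip=2.6, newtons=35)

```text
t: 16.63
tool_pos: [0.4541, 0.0152, 0.0531]
ee_rot: [0.0, 0.246, 0.969, -0.0]
contact_force: [-0.9, -1.5, 4.6]
finger_gap: 0.0311
grip_force: 35.0
```

servo_tool([
  {"dx":0,"dy":0,"dz":0.7,"yaw":0},
  {"dx":0,"dy":0,"dz":2,"yaw":0},
  {"dx":0,"dy":0,"dz":4,"yaw":0},
  {"dx":0,"dy":0,"dz":7,"yaw":0},
  {"dx":0,"dy":0,"dz":10,"yaw":0},
  {"dx":0,"dy":-1,"dz":13,"yaw":0},
  {"dx":0,"dy":-3,"dz":14,"yaw":0.06},
  {"dx":0,"dy":-6,"dz":14,"yaw":0.12},
])

```text
t: 17.3
tool_pos: [0.4559, -0.0429, 0.1963]
ee_rot: [0.003, 0.184, 0.983, 0.001]
contact_force: [-0.5, 0.1, -1.3]
finger_gap: 0.0312
grip_force: 35.0
```

servo_tool([
  {"dx":0.1,"dy":-3,"dz":0,"yaw":0.1},
  {"dx":0.2,"dy":-6,"dz":0,"yaw":0.2},
  {"dx":0.4,"dy":-9,"dz":0,"yaw":0.3},
  {"dx":0.4,"dy":-12,"dz":0,"yaw":0.37},
  {"dx":0.4,"dy":-13.3,"dz":-3,"yaw":0.37},
  {"dx":0.4,"dy":-13.3,"dz":-7,"yaw":0.37},
  {"dx":0.4,"dy":-13.3,"dz":-11,"yaw":0.37},
  {"dx":0.4,"dy":-13.3,"dz":-14,"yaw":0.37},
])

```text
t: 17.97
tool_pos: [0.4565, -0.1779, 0.0506]
ee_rot: [-0.001, 0.004, 1.0, 0.001]
contact_force: [-0.4, 0.3, -1.4]
finger_gap: 0.0316
grip_force: 35.0
```

servo_tool([
  {"dx":0,"dy":0,"dz":-1.5,"yaw":0},
  {"dx":0,"dy":0,"dz":-3,"yaw":0},
  {"dx":0,"dy":0,"dz":-4,"yaw":0},
  {"dx":0,"dy":0,"dz":-4.3,"yaw":0},
  {"dx":0,"dy":0,"dz":-4.3,"yaw":0},
  {"dx":0,"dy":0,"dz":-4.3,"yaw":0},
  {"dx":0,"dy":0,"dz":-4.3,"yaw":0},
])

```text
t: 18.55
tool_pos: [0.4587, -0.178, 0.0109]
ee_rot: [0.001, 0.004, 1.0, -0.0]
contact_force: [1.1, -0.7, -1.4]
finger_gap: 0.0313
grip_force: 35.0
```

```bash
python3 - <<'E'
from h import *
f=snap('wrist','w9'); s=read_state(); print(s['t'],s['tool_pos'],s['finger_gap'],s['ee_rot'],s['contact_force'])
cv2.imwrite('pics/w9b.png',cv2.resize(f['color'],(768,576),interpolation=2))
E
```

```text
18.6 [ 0.45869334 -0.17798185  0.01090007] 0.03098365870281075 [ 7.83824432e-04  3.96977732e-03  9.99991770e-01 -2.94747634e-04] [ 0.77624888 -0.75129604 -1.94373711]
```

View pics/w9b.png

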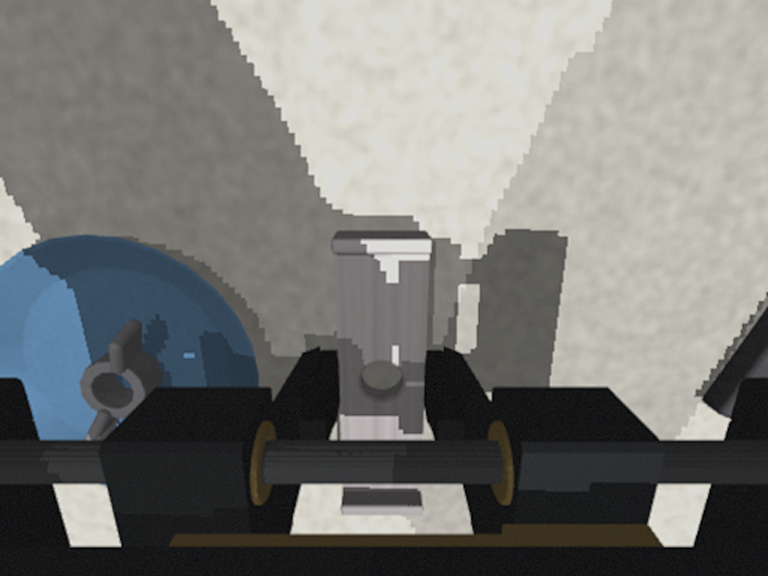

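The bracket is held level with its length vertical in the picture, i.e. along world x; the saucer and nut are at left. Lowering onto the bench.

servo_tool([
  {"dx":0,"dy":0,"dz":-0.4,"yaw":0.01},
  {"dx":0,"dy":0,"dz":-0.7,"yaw":0.01},
  {"dx":0,"dy":0,"dz":-0.8,"yaw":0.01},
  {"dx":0,"dy":0,"dz":-0.8,"yaw":0.01},
  {"dx":0,"dy":0,"dz":-0.8,"yaw":0.01},
])

```text
t: 19.02
tool_pos: [0.4579, -0.1776, 0.0019]
ee_rot: [-0.0, -0.001, 1.0, 0.0]
contact_force: [0.4, -0.0, -1.0]
finger_gap: 0.0314
grip_force: 35.0
```

servo_tool([
  {"dx":0,"dy":0,"dz":-0.1,"yaw":0},
  {"dx":0,"dy":0,"dz":-0.1,"yaw":0},
  {"dx":0,"dy":0,"dz":-0.1,"yaw":0},
])

```text
t: 19.27
tool_pos: [0.4582, -0.1777, 0.0012]
ee_rot: [0.0, -0.001, 1.0, -0.0]
contact_force: [-0.3, 0.2, 1.3]
finger_gap: 0.0313
grip_force: 35.0
```

servo_tool([
  {"dx":0,"dy":0,"dz":0,"yaw":0},
  {"dx":0,"dy":0,"dz":0,"yaw":0},
  {"dx":0,"dy":0,"dz":0,"yaw":0},
  {"dx":0,"dy":0,"dz":0,"yaw":0},
  {"dx":0,"dy":0,"dz":1,"yaw":0},
  {"dx":0,"dy":0,"dz":4,"yaw":0},
  {"dx":0,"dy":0,"dz":8,"yaw":0},
  {"dx":0,"dy":0,"dz":12,"yaw":0},
], grip=4.3)

```text
t: 19.93
tool_pos: [0.4571, -0.177, 0.1224]
ee_rot: [-0.001, -0.002, 1.0, 0.001]
contact_force: [1.0, -1.1, 0.7]
finger_gap: 0.0428
grip_force: 0.0
```

servo_tool([
  {"dx":2,"dy":-1,"dz":3,"yaw":0},
  {"dx":5,"dy":-2.5,"dz":5,"yaw":0},
  {"dx":8,"dy":-4,"dz":7,"yaw":0},
  {"dx":11,"dy":-5.5,"dz":8,"yaw":0},
  {"dx":14,"dy":-7,"dz":8,"yaw":0},
  {"dx":14,"dy":-7,"dz":8,"yaw":0},
  {"dx":14,"dy":-7,"dz":8,"yaw":0},
  {"dx":14,"dy":-7,"dz":8,"yaw":0},
])

```text
t: 20.6
tool_pos: [0.5971, -0.2469, 0.2009]
ee_rot: [-0.001, -0.002, 1.0, 0.0]
contact_force: [0.6, -0.1, -0.4]
finger_gap: 0.0426
grip_force: 0.0
```

```bash
python3 - <<'E'
from h import *
f=snap('wrist','w10'); s=read_state(); print(s['t'],s['tool_pos'],s['finger_gap'],s['ee_rot'])
cv2.imwrite('pics/w10b.png',cv2.resize(f['color'],(768,576),interpolation=2))
a=load('scene0'); print('bottle',at(a,262,328,0),'tray',at(a,185,345,.02))
E
```

```text
20.65 [ 0.59688864 -0.2467907   0.2009409 ] 0.042899502880355676 [-6.53882105e-04 -1.64152092e-03  9.99998391e-01  3.09918996e-04]
bottle [ 0.85179689 -0.13497714  0.        ] tray [ 0.81574876 -0.28495228  0.02      ]
```

View pics/w10b.png

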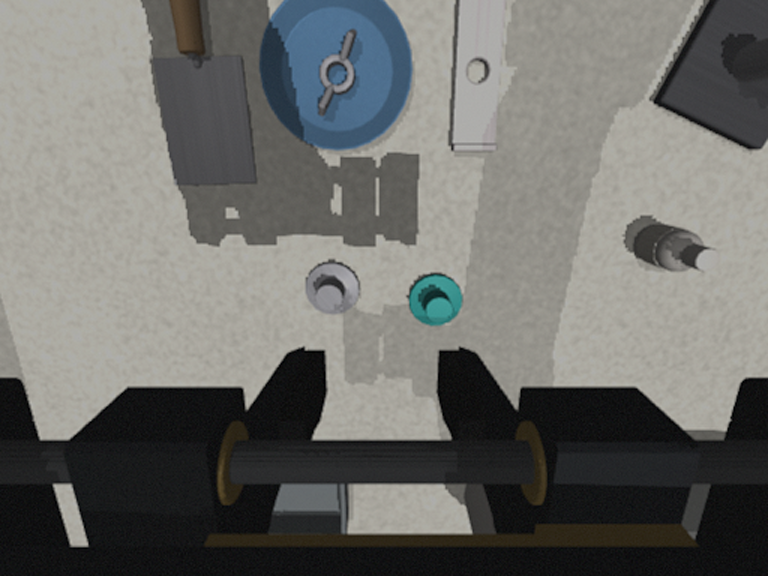

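All is in place: the nut is central in the saucer (338,74) and the bracket lies along x with its hole at (478,70). Two caps: grey steel (331,290) and turquoise (436,299). The grey one fits "steel cap"; the turquoise one is the look-alike. I'll confirm with the enlarged crop.

```bash
python3 - <<'E'
from h import *
f=load('w10'); g=lambda x,y,z:np.round(at(f,x/1.5,y/1.5,z)[:2],4)
print('knob',g(330,297,.03),'flange',g(332,288,.007),'turq knob',g(436,306,.03))
print('saucer',g(336,73,.012),'nut hub',g(338,74,.018),'hole',g(478,70,.008),'brk near end',g(473,150,.016))
print('brk edge L/R',g(455,110,.008),g(499,110,.008))
crop('w10','w10c',190,160,320,230,5)
E
```

```text
knob [ 0.6246 -0.2864] flange [ 0.6243 -0.2873] turq knob [ 0.6319 -0.2022]
saucer [ 0.4617 -0.2788] nut hub [ 0.4634 -0.2768] hole [ 0.4587 -0.1765] brk near end [ 0.5137 -0.178 ]
brk edge L/R [ 0.4855 -0.1916] [ 0.4853 -0.159 ]
```

View pics/w10c.png

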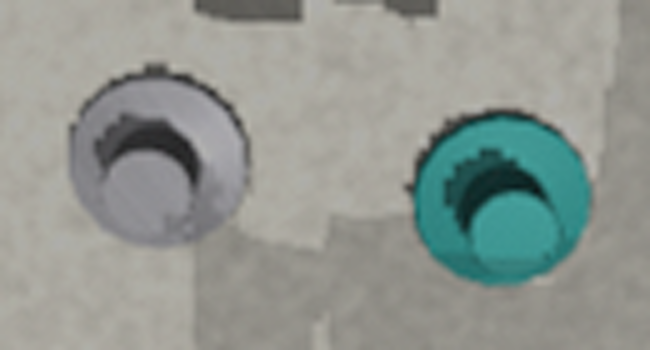

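The crop confirms it: plain grey steel cap at left (knob 148,190), turquoise at right. Reaching for the grey one.

servo_tool([
  {"dx":2.7,"dy":-2,"dz":0,"yaw":0},
  {"dx":2.8,"dy":-4,"dz":-2,"yaw":0},
  {"dx":2.8,"dy":-4,"dz":-5,"yaw":0},
  {"dx":2.8,"dy":-4,"dz":-9,"yaw":0},
  {"dx":2.8,"dy":-4,"dz":-13,"yaw":0},
  {"dx":2.8,"dy":-4,"dz":-16,"yaw":0},
  {"dx":2.8,"dy":-4,"dz":-18,"yaw":0},
  {"dx":2.8,"dy":-4,"dz":-18.9,"yaw":0},
])

```text
t: 21.32
tool_pos: [0.6228, -0.2864, 0.0087]
ee_rot: [-0.003, -0.002, 1.0, 0.001]
contact_force: [-0.5, 0.1, -0.2]
finger_gap: 0.0427
grip_force: 0.0
```

servo_tool([
  {"dx":0,"dy":0,"dz":0,"yaw":0},
  {"dx":0,"dy":0,"dz":0,"yaw":0},
  {"dx":0,"dy":0,"dz":0,"yaw":0},
  {"dx":0,"dy":0,"dz":0,"yaw":0},
])

```text
t: 21.65
tool_pos: [0.6272, -0.2881, 0.0141]
ee_rot: [0.001, -0.001, 1.0, -0.001]
contact_force: [0.3, -0.5, 0.1]
finger_gap: 0.0427
grip_force: 0.0
```

servo_tool([
  {"dx":0,"dy":0,"dz":0,"yaw":0},
  {"dx":0,"dy":0,"dz":0,"yaw":0},
  {"dx":0,"dy":0,"dz":0,"yaw":0},
  {"dx":0,"dy":0,"dz":0,"yaw":0},
  {"dx":0,"dy":0,"dz":0,"yaw":0},
  {"dx":0,"dy":0,"dz":0,"yaw":0},
  {"dx":0,"dy":0,"dz":0,"yaw":0},
], grip=1.6, newtons=25)

```text
t: 22.23
tool_pos: [0.6262, -0.2879, 0.0124]
ee_rot: [0.0, -0.001, 1.0, -0.0]
contact_force: [-1.3, 0.9, 5.2]
finger_gap: 0.0214
grip_force: 25.0
```

```bash
python3 - <<'E'
from h import *
s=read_state(); print(s['t'],s['tool_pos'],s['finger_gap'],s['grip_force'],s['contact_force'])
E
```

```text
22.2333 [ 0.62620428 -0.28789263  0.0124129 ] 0.021359316641229115 25.033004809332063 [-1.30992881  0.85553208  5.16804106]
```

servo_tool([
  {"dx":0,"dy":0,"dz":1,"yaw":0},
  {"dx":0,"dy":0,"dz":4,"yaw":0},
  {"dx":0,"dy":0,"dz":8,"yaw":0},
  {"dx":0,"dy":0,"dz":12,"yaw":0},
  {"dx":-0.3,"dy":3,"dz":14.5,"yaw":0},
  {"dx":-0.6,"dy":6,"dz":17,"yaw":0},
  {"dx":-1,"dy":10,"dz":17,"yaw":0},
  {"dx":-1.4,"dy":14,"dz":17,"yaw":0},
])

```text
t: 22.9
tool_pos: [0.6126, -0.1469, 0.1842]
ee_rot: [0.002, -0.0, 1.0, -0.0]
contact_force: [0.7, 1.5, -1.7]
finger_gap: 0.0215
grip_force: 25.0
```

servo_tool([
  {"dx":-0.4,"dy":4,"dz":0,"yaw":0},
  {"dx":-0.8,"dy":8,"dz":0,"yaw":0},
  {"dx":-1.2,"dy":12,"dz":0,"yaw":0},
  {"dx":-1.6,"dy":16,"dz":0,"yaw":0},
  {"dx":-2,"dy":20,"dz":0,"yaw":0},
  {"dx":-2.4,"dy":24,"dz":0,"yaw":0},
  {"dx":-2.8,"dy":28,"dz":0,"yaw":0},
  {"dx":-3.2,"dy":32,"dz":0,"yaw":0},
])

```text
t: 23.57
tool_pos: [0.5792, 0.1741, 0.1822]
ee_rot: [-0.0, -0.001, 1.0, -0.0]
contact_force: [-0.3, 0.1, -1.4]
finger_gap: 0.0207
grip_force: 25.0
```

servo_tool([
  {"dx":-0.4,"dy":4,"dz":0,"yaw":0},
  {"dx":-0.8,"dy":8,"dz":0,"yaw":0},
  {"dx":-1.2,"dy":11.5,"dz":-2,"yaw":0},
  {"dx":-1.2,"dy":11.5,"dz":-5,"yaw":0},
  {"dx":-1.2,"dy":11.5,"dz":-8,"yaw":0},
  {"dx":-1.2,"dy":11.5,"dz":-8,"yaw":0},
  {"dx":-1.2,"dy":11.5,"dz":-8,"yaw":0},
  {"dx":-1.2,"dy":11.5,"dz":-8,"yaw":0},
])

```text
t: 24.23
tool_pos: [0.5688, 0.2875, 0.1036]
ee_rot: [0.001, -0.001, 1.0, 0.0]
contact_force: [-0.5, -0.4, -1.2]
finger_gap: 0.0214
grip_force: 25.0
```

```bash
python3 - <<'E'
from h import *
f=snap('wrist','w11'); s=read_state(); print(s['t'],s['tool_pos'],s['ee_rot'],s['finger_gap'])
T=s['tool_pos']
cv2.imwrite('pics/w11b.png',cv2.resize(f['color'],(768,576),interpolation=2))
E
```

```text
24.2833 [0.56920936 0.28761457 0.10411819] [ 1.18726051e-03 -6.58539605e-04  9.99998809e-01  7.34202536e-04] 0.021105538914998258
```

View pics/w11b.png

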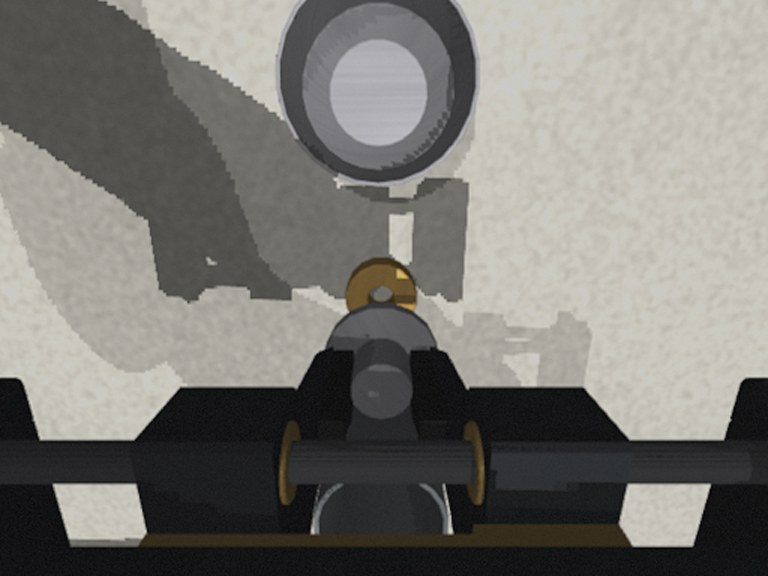

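The spacer (ring x 346–417, top edge about 258) and the held cap (knob 381,392, flange far edge 381,307) are on the same column.

```bash
python3 - <<'E'
from h import *
f=load('w11'); T=np.array([.5692,.2876,.1038]); g=lambda x,y,z:np.round(at(f,x/1.5,y/1.5,z)[:2],4)
print('knob',g(381,392,T[2]+.018),'flange',g(381,307,T[2]-.005)+[.023,0],'spacer far edge',g(381.5,263,.02)+[.021,0],'bore',g(380.5,294,.02))
print('bowl',g(378,77,.045))
E
```

```text
knob [0.5676 0.2882] flange [0.5678 0.2881] spacer far edge [0.5682 0.2884] bore [0.5654 0.2879]
bowl [0.4573 0.2866]
```

servo_tool([
  {"dx":0,"dy":0,"dz":-3,"yaw":0},
  {"dx":0,"dy":0,"dz":-5,"yaw":0},
  {"dx":0,"dy":0,"dz":-6,"yaw":0},
  {"dx":0,"dy":0,"dz":-6.6,"yaw":0},
  {"dx":0,"dy":0,"dz":-6.6,"yaw":0},
  {"dx":0,"dy":0,"dz":-6.6,"yaw":0},
  {"dx":0,"dy":0,"dz":-6.6,"yaw":0},
  {"dx":0,"dy":0,"dz":-6.6,"yaw":0},
])

```text
t: 24.95
tool_pos: [0.5688, 0.2878, 0.0373]
ee_rot: [0.001, -0.001, 1.0, 0.001]
contact_force: [0.3, -0.8, -2.0]
finger_gap: 0.0213
grip_force: 25.0
```

servo_tool([
  {"dx":0,"dy":0,"dz":-0.2,"yaw":0},
  {"dx":0,"dy":0,"dz":-0.3,"yaw":0},
  {"dx":0,"dy":0,"dz":-0.3,"yaw":0},
  {"dx":0,"dy":0,"dz":-0.3,"yaw":0},
  {"dx":0,"dy":0,"dz":-0.3,"yaw":0},
])

```text
t: 25.37
tool_pos: [0.568, 0.2873, 0.033]
ee_rot: [-0.0, -0.001, 1.0, -0.0]
contact_force: [-0.6, -0.1, -0.9]
finger_gap: 0.0209
grip_force: 25.0
```

servo_tool([
  {"dx":0,"dy":0,"dz":-0.1,"yaw":0},
  {"dx":0,"dy":0,"dz":-0.1,"yaw":0},
  {"dx":0,"dy":0,"dz":-0.1,"yaw":0},
  {"dx":0,"dy":0,"dz":-0.1,"yaw":0},
])

```text
t: 25.7
tool_pos: [0.5681, 0.2875, 0.0324]
ee_rot: [0.0, -0.001, 1.0, 0.0]
contact_force: [-1.0, -0.2, 3.9]
finger_gap: 0.0212
grip_force: 25.0
```

servo_tool([
  {"dx":0,"dy":0,"dz":0,"yaw":0},
  {"dx":0,"dy":0,"dz":0,"yaw":0},
  {"dx":0,"dy":0,"dz":0,"yaw":0},
  {"dx":0,"dy":0,"dz":0,"yaw":0},
  {"dx":0,"dy":0,"dz":1,"yaw":0},
  {"dx":0,"dy":0,"dz":4,"yaw":0},
  {"dx":0,"dy":0,"dz":8,"yaw":0},
  {"dx":0,"dy":0,"dz":12,"yaw":0},
], grip=5)

```text
t: 26.37
tool_pos: [0.5672, 0.287, 0.1533]
ee_rot: [-0.001, -0.001, 1.0, -0.0]
contact_force: [1.5, 0.3, 1.3]
finger_gap: 0.0499
grip_force: 0.0
```

servo_tool([
  {"dx":2,"dy":0,"dz":3,"yaw":0},
  {"dx":5,"dy":0,"dz":5,"yaw":0},
  {"dx":8,"dy":0,"dz":6,"yaw":0},
  {"dx":8,"dy":0,"dz":6,"yaw":0},
  {"dx":8,"dy":0,"dz":6,"yaw":0},
  {"dx":8,"dy":0,"dz":6,"yaw":0},
])

```text
t: 26.87
tool_pos: [0.6469, 0.2875, 0.2116]
ee_rot: [-0.001, -0.001, 1.0, -0.0]
contact_force: [-0.3, 0.2, 0.2]
finger_gap: 0.0499
grip_force: 0.0
```

```bash
python3 - <<'E'
from h import *
f=snap('wrist','w12'); g=snap('scene','s12'); s=read_state(); print(s['t'],s['tool_pos'])
u,v=proj(f,[.567,.288,.03]).astype(int); 
x=cv2.resize(f['color'][max(v-50,0):max(v-50,0)+100,u-50:u+50],(400,400),interpolation=2)
y=cv2.resize(g['color'][90:290,90:290],(400,400),interpolation=2)
print(u-50,max(v-50,0)); cv2.imwrite('pics/fin.png',np.hstack([x,y]))
E
```

```text
26.9667 [0.64641963 0.28762923 0.21139153]
204 53
```

View pics/fin.png

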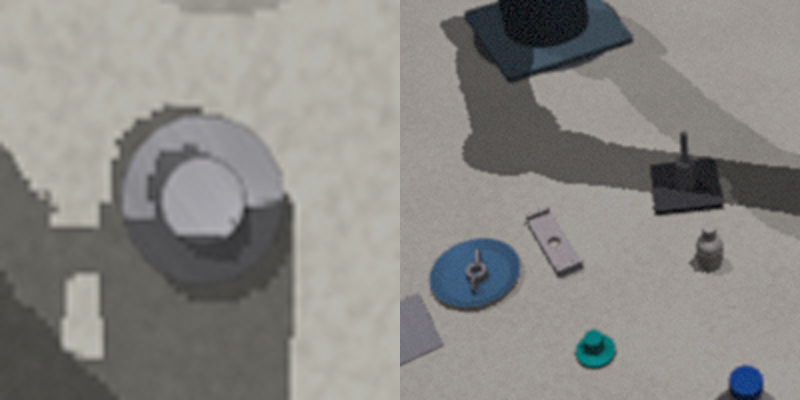

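The cap sits level and central on the spacer, covering it. The nut is in the saucer, the bracket is placed, and the dropper is upright. Handing in.

```bash
python3 -c "
from cell import sign_off; print(sign_off())"
```

```text
the job is handed in; nothing more can be done
None
```

The job is handed in at about 27 s, with all four parts placed in the order asked: the nut sits in the saucer about 2–4 mm off centre, the spacer and bracket are within about 1–2 mm, the cap is on the spacer, and the dropper bottle is still standing.

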